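# Clear the key cutter's guard and hold it at the marked angle

### The arm

A 6-joint arm with a two-finger parallel gripper is mounted at the origin on the work surface. World frame = base frame: x ahead of the robot, y to its left, z up, the work surface at z = 0. Lengths are in mm, angles in degrees, forces in N, time in s.
With the tool pointing down it reaches from about 350 to 850 mm from the base axis. Payload 8.1 kg.
Tool frame: the origin (TCP) lies at the centre of the arm's flange, where the gripper is bolted on; the fingertips stand 173 mm ahead of it and the grasp point (between the pads) lies 155 mm ahead of it; z points along the fingers, y is the line along which they close (so a half turn about z gives the same grasp; the last joint's range is limited). The gripper opens to 85 mm and grips with 20 to 120 N. Pads are 22 mm wide; open, the fingers measure 114 mm over their backs; the gripper's body (76 mm by 85 mm) begins 54 mm behind the grasp point. The pads swing forward as they close: fully open they stand 13 mm farther back than shut.
Start: joints at [58.705, 7.471, 85.268, -0, 87.261, -4.893], TCP at [266.78, 537.434, 404.692] pointing down, gripper open.
Joint ranges: [-169.43, 169.43], [-51.17, 129.36], [1.28, 143.12], [-76.62, 256.62], [0, 156.53], [-152.29, 152.29]. Speed limits (degrees/s): [136.94, 136.94, 159.86, 180, 180, 180].

### API

Orientations are given as [roll, pitch, yaw] about the fixed x, y, z axes, in that order (R = Rz(yaw) Ry(pitch) Rx(roll)).
In Python, from bench import * gives the robot as it stands.
- The arm moves only by the shell command python3 -m jog 'ROWS' [FORCE]. ROWS is text: rows parted by semicolons, each of 7 numbers parted by spaces: the shift along the tool's x, y, z scaled (see below), then the turn, a rotation vector about the tool's x, y, z scaled (see below), then the closure, from -1 (fully open) to 1 (shut). In form: tx ty tz wx wy wz hand; .... A call has 1 to 5 rows; each row shifts and turns the commanded pose from where the row before left it, along the tool's axes as they then stand; what a row does not reach is not made up. The controller multiplies each number of a shift by 0.1 m and each number of a turn by 60 degrees. A row lasts 1/8 s, in which the tool goes at most 62.5 mm and 10.7 degrees, less where a joint would pass 70% of its speed; a pose out of reach is approached as far as the arm can. A call with a number of a shift or a turn outside -1 to 1 is refused whole. A call with a gripper value outside its range is refused whole. The fingers move at their own pace and stop on an object; FORCE is the grip in N (left out, the last holds). Time passes only in rows, so rows that do not move let the fingers close. It gives the time, the measured TCP pose, the force, the opening and the grip force at its end, in the units of the state.
- sense(): the state, without advancing time (a new reading comes with each control period).
- snapshot(name): name is "scene" or "top" or "wrist"; returns a dict with "img" (420x560x3 uint8, red, green, blue), "fx", "fy", "cx", "cy" (pixels), "extrinsics" (4x4, takes a point from camera to world coordinates). Camera axes: x right, y down, z forward; pixel columns grow to the right and rows downward; lengths in mm; the calibration is good to about 2 mm. A picture is of the moment at which its call begins. There is no depth.
- hand_in(): hands the job in; it is judged then, once.
The state is a dict: "time": time; "joint_pos": joint angles; "qd": joint speeds; "joint_efforts": joint torques, N m; "tool_pos": TCP position; "tcp_rot": TCP orientation; "ft_force": force on the tool from outside, world axes, zero at the start; "wrist_torque": the same for the moment, N m; "finger_gap": finger opening in mm; "grip_force": force on a finger pad.
Only numpy, scipy, OpenCV 4.12 (cv2) and the standard library are available. Lean on these libraries where they do the work, as an engineer would, in place of code of your own. Each camera call takes 0.05 s, during which the arm holds its last target. There are 200 camera calls.

### The job

The glass vial standing on the key cutter's hinged guard is fragile: grip it only lightly, lift it off and set it down upright, without dropping it, in the empty compartment of the grey tray. Then take the guard by its side handle, swing it up until it lies parallel to the steel pointer beside it, and hold it still there for inspection of the cutter: finish while still holding it, for it falls shut when let go. Leave the pointer and the other things on the bench where they are.

Things in the scene. Friction and masses are not known exactly. Their poses are not given: they have to be found in the camera images.
- machine: Green key-cutting machine, fixed to the bench: bed 300 x 250 x 28 mm with motor behind. Origin: centre of its underside, on the bench; x points to the rear (motor side, away from the guard's free edge), y along the hinge towards the handle side, z up. Its highest fixed part, the arc bracket of the scale, reaches 245 mm above the bench on the -y side (135 mm from the origin); all else, without the guard, stays below 140 mm.
- guard (a joint): Angle of the guard, rad: 0 = shut and level, growing as the free edge rises, up to 1.35. The hinge is free: the guard (about 0.4 kg) falls shut when let go.
- guard_hinge (a point): Middle of the guard's hinge line, 130 mm above the bench and 75 mm behind the machine's origin (+x); the hinge runs along the machine's y. Axes turn with the guard: -x points to its free edge, z normal to it, y along the hinge. The guard is a plain aluminium cover 165 mm long (from hinge to free edge) and 200 mm wide, its plate 4 mm thick centred on the hinge line, with 34 mm skirts down at the front and sides.
- guard_handle (a point): Middle of the graspable length of the guard's handle: a round black rod, 12 mm thick, that sticks out sideways (machine +y) 66 mm from the guard's side edge at its free end, with a 20 mm collar 6 mm wide at its outer end. In the guard's axes this point lies 153 mm from the hinge line (-x), 8 mm below its plane and 36 mm out from the side edge. With the guard shut it is 122 mm above the bench with free space all round; the rod is round, so it can turn between the fingers.
- pointer (a joint): Angle of the pointer that marks the wanted guard angle, rad, measured as the guard's is: when joint guard equals joint pointer the two are parallel. Between 0.5 and 1.0. It stays where set.
- pointer_tip (a point): Tip of the pointer, a flat steel bar 16 mm wide and 138 mm long, pivoted on the line of the guard's hinge, 145 mm from the machine's middle on the -y side (opposite the handle), in front of an arc-shaped scale. Axes turn with the pointer: -x from pivot to tip.
- vial_center (a point): Centre (half-way up) of the fragile amber glass vial with white cap, 70 mm high, 28 mm thick (cap 25 mm, topmost 14 mm), about 45 g. It stands upright on the shut guard; z is its axis. Grip it with no more than about 30 N on each finger.
- tray_free (a point): Centre of the inner floor (4 mm above the bench) of the empty compartment of a fixed grey plastic tray, 150 x 250 mm with walls 18 mm high and 4 mm thick. The compartment is 142 mm along this point's x and about 119 mm along its y; the other compartment (+y) holds a brass lock barrel.
- lock_barrel: Bystander: brass lock barrel, 50 x 29 x 40 mm, lying in the tray's other compartment. Origin at its underside.
- padlock: Bystander: brass padlock, body 48 x 50 x 24 mm, lying flat on the bench. Origin at its underside.
- brush: Bystander: brush 190 mm long, lying on the bench.
- hammer: Bystander: hammer 290 mm long, lying on the bench.
- screwdriver: Bystander: screwdriver 200 mm long, lying on the bench.
- oil_bottle: Bystander: white oil bottle, 52 mm thick, 120 mm high, standing on the bench. Origin at its underside.
- wire_wheel: Bystander: dark steel wheel, 90 mm across, 14 mm thick, lying flat on the bench. Origin at its underside.
Things that resemble listed ones, but are neither listed nor needed, are in the scene too. Leave any red or turquoise look-alike of the part that bears vial_center alone.

How it is judged (in metres and radians):
On the way, in this order (a step that is already met when the one before it is completed fails the run):
1. the vial stands released and upright in the empty compartment, the guard still shut (x of vial_center in the frame of tray_free between -0.06 and 0.06 m and y of vial_center in the frame of tray_free between -0.05 and 0.05 m and z of vial_center in the frame of tray_free between 0.028 and 0.042 m and angle between vial_center's own z axis and vertical below 0.15 rad and contact force between the fingers and vial below 0.05 N and value of joint guard below 0.15 rad), for 0.2 s.
2. the guard is held still, parallel to the pointer (angle between the x axis of guard_hinge and the x axis of pointer_tip, either way round below 0.09 rad and contact force between the fingers and guard above 0.5 N and velocity of joint guard between -0.1 and 0.1 rad/s), for 0.3 s.
At the end, for the whole second after the job is handed in: The fingers hold the guard still (under 0.1 rad/s, over 0.5 N of contact) within 0.09 rad (5 degrees) of the pointer's angle, and the vial stands upright (within 0.15 rad), at rest and released on the floor of the tray's empty compartment, wholly inside it (all of step 2 and x of vial_center in the frame of tray_free between -0.06 and 0.06 m and y of vial_center in the frame of tray_free between -0.05 and 0.05 m and z of vial_center in the frame of tray_free between 0.028 and 0.042 m and angle between vial_center's own z axis and vertical below 0.15 rad and contact force between the fingers and vial below 0.05 N and linear speed of vial below 0.03 m/s); the arm keeps its last pose, push and grip.
It fails at once if the fragile vial is squeezed or pressed with more than 80 N of finger contact force in all (about 40 N a finger) (contact force between the fingers and vial above 80 N).
It fails at once if the vial is dropped (falls freely by more than about 30 mm) (linear speed of vial above 0.75 m/s and contact force between the fingers and vial below 0.01 N).
It fails at once if the vial is tipped over (angle between vial_center's own z axis and vertical above 0.8 rad).
It fails at once if the pointer is shifted by more than 8 mm at its tip (distance of pointer_tip from where it was at the start of the episode above 0.008 m).
It fails at once if another thing on the bench is shifted by more than 30 mm (distance of any of lock_barrel, padlock, brush, hammer, screwdriver, oil_bottle, wire_wheel from where it was at the start of the episode above 0.03 m).
It also fails if it takes over 61 s, if anything falls off the work surface, if the arm or the gripper's body presses on something with over 40 N, if the wrist force passes 120 N, or if a joint passes its speed limit or range.

## Working session

There is one attempt and no reset: what is moved stays moved. The work goes in short steps, Python scripts to look and compute and a shell command to move; the robot and the scene stay as the last step left them, time stands still between calls to the robot, and variables do not carry over. Pictures are saved under pics/ and viewed, at most 10 in all, crops included, and the job is handed in when it is done.

```bash
ls; mkdir -p pics; python3 - <<'E'
from bench import *
import cv2, numpy as np
s=sense(); print(s)
for n in ("scene","top"):
    d=snapshot(n); cv2.imwrite(f"pics/{n}0.png",cv2.resize(d["img"][:,:,::-1],(784,588),interpolation=cv2.INTER_CUBIC))
    print(n,d["fx"],d["fy"],d["cx"],d["cy"],np.round(d["extrinsics"],4).tolist())
    np.savez(f"{n}0.npz",**d)
E
```

```text
pics
{'time': 0.0, 'joint_pos': array([ 5.87073545e+01,  7.51485856e+00,  8.53305523e+01,  6.43506056e-05,
        8.72626232e+01, -4.89256411e+00]), 'qd': array([-0.03966094, -0.0142495 , -0.05575113, -0.04085031,  0.00364427,
        0.05282129]), 'joint_efforts': array([ 5.82758039e-04, -5.69433689e+01, -5.00535679e+01, -2.14552383e-04,
        1.56049384e-02, -3.07788525e-05]), 'tool_pos': array([266.63213844, 537.23356251, 403.63454052]), 'tcp_rot': array([-1.79892365e+02, -9.27799986e-03,  1.53599907e+02]), 'ft_force': array([-0.5195066 , -0.27220776, -0.46614225]), 'wrist_torque': array([ 0.03914213,  0.02491833, -0.03851083]), 'grip_force': 0.0, 'finger_gap': 85.54119083753733}
scene 509.2518451040878 509.2518451040878 274.54365418431996 201.8137654707512 [[0.5753, 0.6355, -0.515, 1257.3319], [0.8178, -0.4576, 0.3489, -531.3054], [-0.014, -0.6219, -0.783, 1213.451], [0.0, 0.0, 0.0, 1.0]]
top 472.18981282353167 472.18981282353167 286.19396518757446 206.82583677688035 [[-0.0178, -0.9947, 0.1016, 362.476], [-0.9998, 0.0174, -0.005, -63.8065], [0.0032, -0.1017, -0.9948, 1691.0071], [0.0, 0.0, 0.0, 1.0]]
```

View pics/scene0.png

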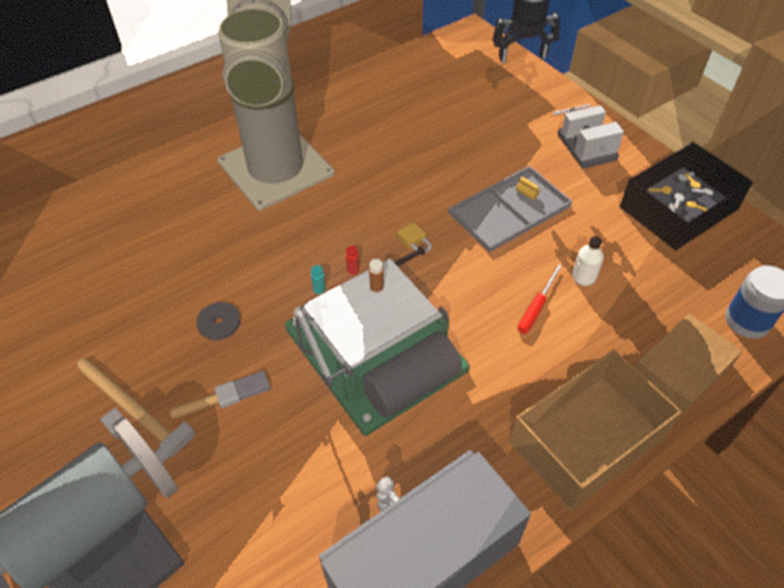

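View pics/top0.png

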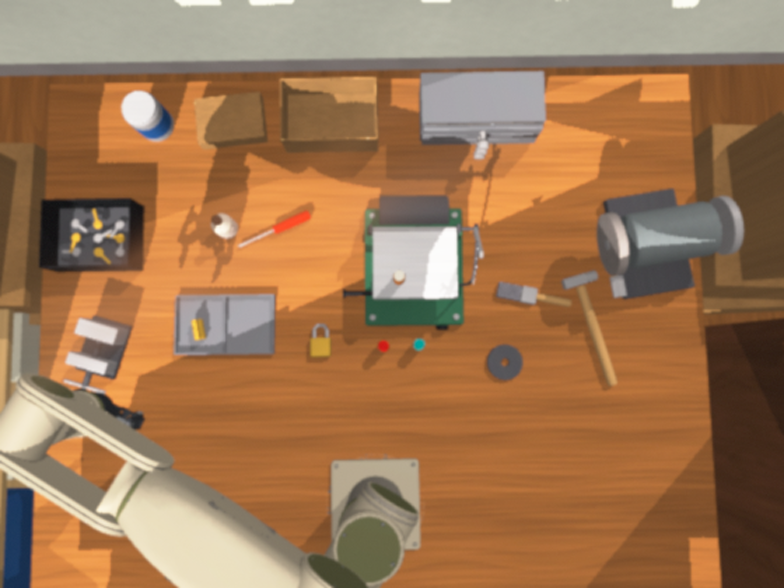

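Both views are clear: the top view shows the guard at about (372–458, 227–300), the vial cap at (399,277), the handle at (345–370,293), the pointer at (478,228–285) and the free tray compartment at (250,325), on the screwdriver-free side. Next I'll zoom in on the machine.

```bash
python3 - <<'E'
import cv2, numpy as np
a=np.load("top0.npz")["img"][:,:,::-1]; b=np.load("scene0.npz")["img"][:,:,::-1]
# top crop x 235..355,y 135..255 ; scene crop x 195..345, y 165..315
ca=cv2.resize(a[140:240,240:350],None,fx=5,fy=5,interpolation=cv2.INTER_CUBIC)
cb=cv2.resize(b[170:310,200:340],None,fx=5,fy=5,interpolation=cv2.INTER_CUBIC)[:600]
cv2.imwrite("pics/ct.png",ca); cv2.imwrite("pics/cs.png",cv2.resize(b[170:290,200:340],None,fx=5,fy=5,interpolation=cv2.INTER_CUBIC))
E
```

```text
(no output)
```

View pics/ct.png

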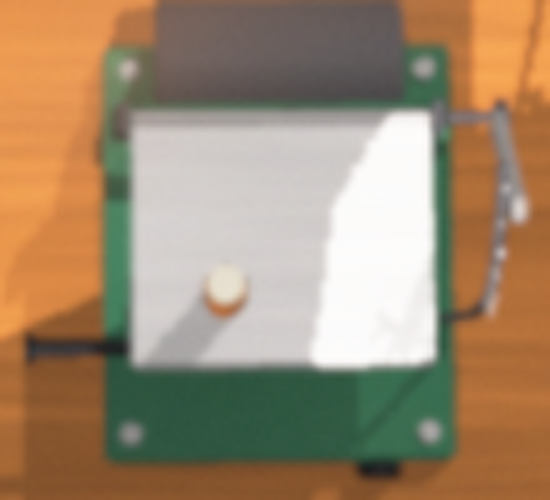

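View pics/cs.png

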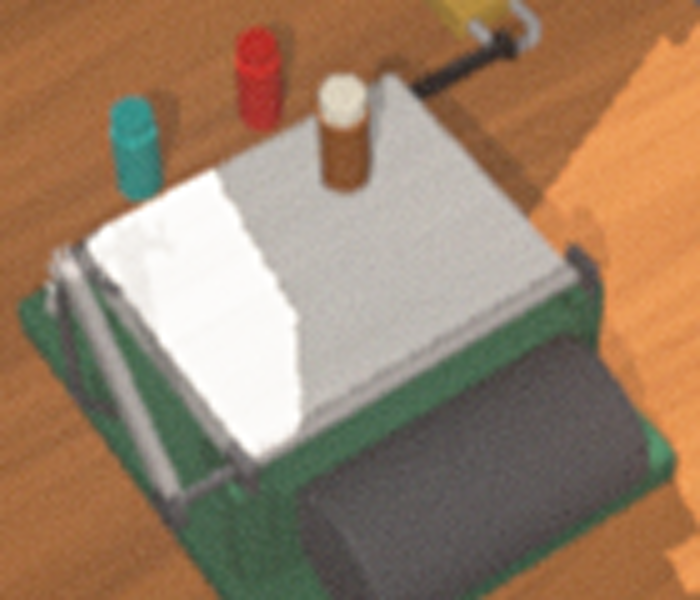

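Top crop: guard corners at (131,110),(435,112),(437,366),(131,367), cap centre (226,285), handle (35..125,348) and pointer from pivot (500,107) to tip (519,212). Scene crop: pointer runs from pivot (178,495) to tip (65,255), vial cap top at (343,88) and vial foot at (345,180).

```bash
cat > h.py <<'E'
import numpy as np, cv2
def ray(d,u,v):
    E=d["extrinsics"]; r=E[:3,:3]@np.array([(u-d["cx"])/d["fx"],(v-d["cy"])/d["fy"],1]); return E[:3,3],r/np.linalg.norm(r)
def onplane(d,u,v,n,c):
    o,r=ray(d,u,v); n=np.asarray(n,float); return o+r*((c-n@o)/(n@r))
def onz(d,u,v,z): return onplane(d,u,v,[0,0,1],z)
def tri(l):
    A=np.zeros((3,3));b=np.zeros(3)
    for d,u,v in l:
        o,r=ray(d,u,v);P=np.eye(3)-np.outer(r,r);A+=P;b+=P@o
    return np.linalg.solve(A,b)
def T(p): return 240+(p[0]+.5)/5-.5,140+(p[1]+.5)/5-.5
def S(p): return 200+(p[0]+.5)/5-.5,170+(p[1]+.5)/5-.5
E
python3 - <<'E'
from h import *
np.set_printoptions(precision=1,suppress=True)
t=np.load("top0.npz");s=np.load("scene0.npz")
G=[onz(t,*T(p),132) for p in((131,110),(435,112),(437,366),(131,367))];print("guard top",*G)
print("guard scene",*[onz(s,*S(p),132) for p in((582,262),(257,462),(88,238),(385,78))])
B=[onz(t,*T(p),30) for p in((128,68),(424,67),(430,431),(131,433))];print("screws",*B,np.mean(B,0))
for P in(G,B):
    ey=(P[0]-P[1]+P[3]-P[2]);print("yaw",np.degrees(np.arctan2(-ey[0],ey[1])),"from x",np.degrees(np.arctan2(*(P[0]+P[1]-P[2]-P[3])[[1,0]])))
print("handle",*[onz(t,*T(p),122) for p in((35,348),(80,348),(127,348))],"scene",*[onz(s,*S(p),122) for p in((505,45),(420,92))])
print("vial",onz(t,*T((226,285)),202),"scene cap",onz(s,*S((343,88)),202),"base",onz(s,*S((345,178)),132))
hm=(G[0]+G[1])/2; ey=(G[0]-G[1]+G[3]-G[2]);ey/=np.linalg.norm(ey);ex=np.array([ey[1],-ey[0],0])
mid=np.mean(G,0);c=mid@ey-145
for nm,(d,f,a,b) in dict(top=(t,T,(500,107),(519,212)),scene=(s,S,(178,495),(65,255))).items():
    print("ptr",nm,onplane(d,*f(a),ey,c),onplane(d,*f(b),ey,c))
A=tri([(t,*T((500,107))),(s,*S((178,495)))]);Bq=tri([(t,*T((519,212))),(s,*S((65,255)))])
v=Bq-A;print("tri",A,Bq,np.linalg.norm(v),np.arctan2(v[2],-(v@ex)))
# tray: colour
for n,d in(("top",t),):
    im=d["img"].astype(int); r=im[195:265,115:205]; hsv=cv2.cvtColor(d["img"],cv2.COLOR_RGB2HSV)[195:265,115:205]
    m=((hsv[...,1]<60)).astype(np.uint8); m=cv2.morphologyEx(m,cv2.MORPH_OPEN,np.ones((3,3)))
    k,l,st,cc=cv2.connectedComponentsWithStats(m);j=1+np.argmax(st[1:,4]);m2=(l==j).astype(np.uint8)
    q,_=cv2.findContours(m2,0,2);R=cv2.minAreaRect(q[0]);print(R,st[j])
    bx=cv2.boxPoints(R)+[115,195];W=np.array([onz(d,*p,18) for p in bx]);print(W,W.mean(0),np.linalg.norm(W[1]-W[0]),np.linalg.norm(W[2]-W[1]))
E
```

```text
guard top [675.2  -6.1 132. ] [ 670.3 -209.8  132. ] [ 499.4 -206.6  132. ] [502.3  -3.8 132. ]
guard scene [665.  -0. 132.] [ 667.8 -206.6  132. ] [ 499.7 -202.9  132. ] [501.  -10.8 132. ]
screws [726.2  -0.6  30. ] [ 723.3 -212.4   30. ] [ 462.5 -209.8   30. ] [464.8   0.8  30. ] [ 594.2 -105.5   30. ]
yaw -1.092233525776345 from x -0.9214676129246228
yaw -0.7050985648987476 from x -0.4313062569135456
handle [517.   60.5 122. ] [516.5  30.5 122. ] [516.   -0.9 122. ] scene [513.8  63.4 122. ] [513.9   4.  122. ]
vial [547.2 -67.5 202. ] scene cap [542.8 -66.1 202. ] base [546.2 -69.2 132. ]
ptr top [ 672.5 -253.2  134.3] [ 586.7 -251.6  229.5]
ptr scene [ 670.6 -253.2  149.4] [ 581.6 -251.5  245.7]
tri [ 669.7 -252.2  147.3] [ 583.3 -250.6  247.2] 132.0647166995848 0.8578068994060405
((45.002113342285156, 36.60780334472656), (42.227176666259766, 70.79031372070312), 88.87670135498047) [  10   15   71   44 2826]
[[527.8 503.7  18. ]
 [528.3 252.3  18. ]
 [378.8 249.1  18. ]
 [378.3 498.2  18. ]] [453.3 375.8  18. ] 251.3517789967003 149.6079642929676
```

Vial is at about (546,-67.5), the handle at about (516,30,122), the free compartment centre at about (453,314), and the pointer at about 0.85 rad. First I'll turn the tool to yaw 90 so the fingers close along world x.

```bash
python3 -m jog '0 0 0 0 0 0.17 -1; 0 0 0 0 0 0.17 -1;0 0 0 0 0 0.17 -1;0 0 0 0 0 0.17 -1;0 0 0 0 0 0.17 -1' 25
python3 -m jog '0 0 0 0 0 0.105 -1; 0 0 0 0 0 0.105 -1;0 0 0 0 0 0 -1'
```

```text
time: 0.72
tool_pos: [266.7, 537.3, 404.0]
tcp_rot: [-180.0, 0.0, 102.3]
ft_force: [-0.2, -0.6, 0.2]
finger_gap: 85.6
grip_force: 0.0
time: 1.1
tool_pos: [266.7, 537.3, 404.1]
tcp_rot: [-180.0, 0.0, 90.0]
ft_force: [0.6, -0.4, 0.2]
finger_gap: 85.2
grip_force: 0.0
```

```bash
R='-0.43 0.2 0 0 0 0 -1'
python3 -m jog '-0.43 0.2 0 0 0 0 -1;-0.43 0.2 0 0 0 0 -1;-0.43 0.2 0 0 0 0 -1;-0.43 0.2 0 0 0 0 -1;-0.43 0.2 0 0 0 0 -1' | head -3
python3 -m jog '-0.43 0.2 0 0 0 0 -1;-0.43 0.2 0 0 0 0 -1;-0.43 0.2 0 0 0 0 -1;-0.43 0.2 0 0 0 0 -1;-0.43 0.2 0 0 0 0 -1'| head -3
python3 -m jog '-0.43 0.2 0 0 0 0 -1;-0.43 0.2 0 0 0 0 -1;-0.43 0.2 0 0 0 0 -1;-0.43 0.2 0 0 0 0 -1;0 0 0 0 0 0 -1'| head -3
python3 - <<'E'
from bench import *
import cv2,numpy as np
d=snapshot("wrist");np.savez("w1.npz",**d);print(np.round(d["extrinsics"],3),d["fx"],sense()["tool_pos"])
cv2.imwrite("pics/w1.png",d["img"][:,:,::-1])
E
```

```text
time: 1.72
tool_pos: [367.1, 321.0, 404.6]
tcp_rot: [180.0, 0.0, 90.2]
time: 2.35
tool_pos: [467.1, 105.9, 404.7]
tcp_rot: [180.0, -0.0, 90.2]
time: 2.98
tool_pos: [547.4, -67.4, 404.1]
tcp_rot: [-180.0, 0.0, 90.0]
[[ 1.00000e+00  0.00000e+00 -0.00000e+00  5.47210e+02]
 [ 0.00000e+00 -9.57000e-01 -2.92000e-01  6.91100e+00]
 [-1.00000e-03  2.92000e-01 -9.57000e-01  3.73266e+02]
 [ 0.00000e+00  0.00000e+00  0.00000e+00  1.00000e+00]] 305.5667303784202 [546.91508579 -65.92980414 404.10644157]
```

View pics/w1.png

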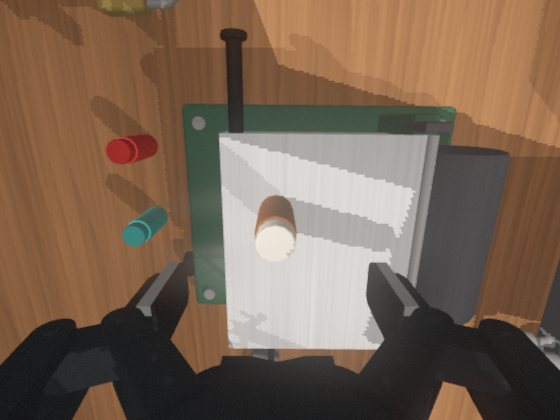

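The wrist view shows the cap top at (276,241), the rod from (236,130) to (234,42) with its collar at (233,35), and guard corners at (222,134) and (440,132).

```bash
python3 - <<'E'
from h import *
np.set_printoptions(precision=1,suppress=True)
w=np.load("w1.npz")
print("cap",onz(w,276,241,202)); print("rod",onz(w,236,130,127),onz(w,234,42,127),"collar",onz(w,233,35,130)); print("guard",onz(w,222,134,132),onz(w,442,132,132),onz(w,229,348,132))
hsv=cv2.cvtColor(w["img"],cv2.COLOR_RGB2HSV)[225:262,250:302]
im=w["img"][190:270,250:302].astype(int)
m=((im[...,0]-im[...,2])>60).astype(np.uint8);print("amber cols",np.where(m[15:35].sum(0)>8)[0][[0,-1]]+250)
E
```

```text
cap [546.5 -65.5 202. ]
rod [515.   -3.6 127. ] [516.  58. 127.] collar [515.8  61.8 130. ]
guard [504.8  -6.3 132. ] [673.5  -4.8 132. ] [ 501.1 -205.8  132. ]
amber cols [258 263]
```

```bash

python3 -m jog '0 0 0.3 0 0 0 -1;0 0 0.3 0 0 0 -1;0 0 0.15 0 0 0 -1;0 0 0.07 0 0 0 -1;0 0 0 0 0 0 -1' 20
python3 -m jog '0 0 0 0 0 0 -0.4;0 0 0 0 0 0 0;0 0 0 0 0 0 0.2;0 0 0 0 0 0 0.2;0 0 0 0 0 0 0.25' 20
python3 -m jog '0 0 0 0 0 0 0.3;0 0 0 0 0 0 0.35;0 0 0 0 0 0 0.4;0 0 0 0 0 0 0.45;0 0 0 0 0 0 0.5' 20
```

```text
time: 3.65
tool_pos: [546.9, -64.2, 323.1]
tcp_rot: [180.0, -0.0, 90.0]
ft_force: [-0.3, -0.6, -0.3]
finger_gap: 85.2
grip_force: 0.0
time: 4.28
tool_pos: [546.8, -64.6, 322.7]
tcp_rot: [180.0, -0.0, 90.0]
ft_force: [-0.6, 0.0, 0.0]
finger_gap: 31.7
grip_force: 0.0
time: 4.9
tool_pos: [546.8, -64.6, 322.7]
tcp_rot: [180.0, 0.0, 90.0]
ft_force: [-0.2, -0.9, 0.4]
finger_gap: 27.7
grip_force: 19.7
```

```bash

python3 -m jog '0 0 -0.05 0 0 0 0.5;0 0 -0.15 0 0 0 0.5;0 0 -0.2 0 0 0 0.5;0 0 -0.15 0 0 0 0.5;0 0 -0.05 0 0 0 0.5' 20
python3 -m jog '0.1 -0.02 0 0 0 0 0.5;0.2 -0.05 0 0 0 0 0.5;0.3 -0.08 0 0 0 0 0.5;0.3 -0.08 0 0 0 0 0.5;0.3 -0.08 0 0 0 0 0.5'
python3 -m jog '0.3 -0.08 0 0 0 0 0.5;0.3 -0.08 0 0 0 0 0.5;0.3 -0.08 0 0 0 0 0.5;0.3 -0.08 0 0 0 0 0.5;0.3 -0.08 0 0 0 0 0.5'
python3 -m jog '0.3 -0.08 0 0 0 0 0.5;0.3 -0.08 0 0 0 0 0.5;0.3 -0.06 0 0 0 0 0.5;0.2 -0.02 0 0 0 0 0.5;0 0 0 0 0 0 0.5'
python3 - <<'E'
from bench import *
import cv2,numpy as np
d=snapshot("wrist");np.savez("w2.npz",**d);print(sense()["tool_pos"])
cv2.imwrite("pics/w2.png",d["img"][:,:,::-1])
E
```

```text
time: 5.52
tool_pos: [547.2, -64.7, 385.0]
tcp_rot: [179.8, 0.0, 90.0]
ft_force: [0.8, -0.1, -1.0]
finger_gap: 27.7
grip_force: 19.8
time: 6.15
tool_pos: [514.6, 57.6, 381.7]
tcp_rot: [-179.9, -0.0, 90.0]
ft_force: [0.1, 0.4, -0.3]
finger_gap: 27.6
grip_force: 19.8
time: 6.78
tool_pos: [474.3, 207.4, 381.8]
tcp_rot: [-179.9, 0.0, 90.0]
ft_force: [0.4, 0.8, -0.1]
finger_gap: 27.5
grip_force: 19.8
time: 7.4
tool_pos: [450.9, 316.8, 382.1]
tcp_rot: [-179.9, 0.0, 90.1]
ft_force: [0.2, 0.7, -0.8]
finger_gap: 27.6
grip_force: 19.8
[451.30152917 315.92074666 382.19221303]
```

View pics/w2.png

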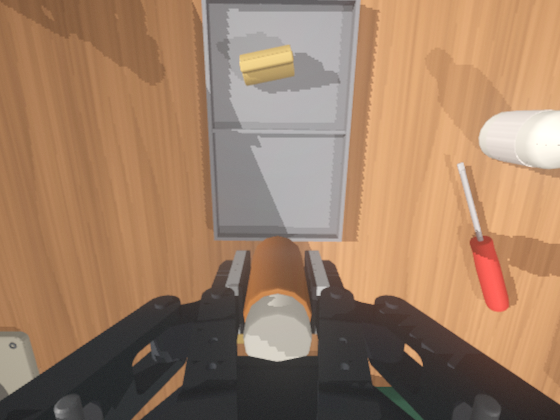

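The vial is held upright. The free compartment's rim corners are at (212,131),(348,131),(343,238),(217,238).

```bash
python3 - <<'E'
from h import *
np.set_printoptions(precision=1,suppress=True)
w=np.load("w2.npz");P=[onz(w,*p,18) for p in((212,131),(348,131),(343,238),(217,238))];print(*P,np.mean(P,0))
E
```

```text
[381.5 375.7  18. ] [525.4 376.2  18. ] [528.2 254.4  18. ] [380.2 253.9  18. ] [453.8 315.1  18. ]
```

```bash

python3 -m jog '0 0.02 0.15 0 0 0 0.5;0 0 0.3 0 0 0 0.5;0 0 0.4 0 0 0 0.5;0 0 0.4 0 0 0 0.5;0 0 0.3 0 0 0 0.5' 20
python3 -m jog '0 0 0.2 0 0 0 0.5;0 0 0.06 0 0 0 0.5;0 0 0.02 0 0 0 0.5;0 0 0 0 0 0 0.5'
python3 -m jog '0 0 0.02 0 0 0 0.5;0 0 0 0 0 0 0.5'
```

```text
time: 8.07
tool_pos: [453.2, 313.8, 224.5]
tcp_rot: [-179.9, 0.1, 89.9]
ft_force: [-1.2, -0.6, 0.3]
finger_gap: 27.2
grip_force: 19.8
time: 8.57
tool_pos: [454.4, 315.7, 200.9]
tcp_rot: [179.9, -0.1, 90.0]
ft_force: [0.3, 0.4, -0.1]
finger_gap: 27.5
grip_force: 19.8
time: 8.82
tool_pos: [453.9, 315.6, 198.1]
tcp_rot: [180.0, -0.0, 90.0]
ft_force: [0.3, -0.5, -0.9]
finger_gap: 27.0
grip_force: 19.8
```

```bash

python3 -m jog '0 0 0.01 0 0 0 0.5;0 0 0.01 0 0 0 0.5;0 0 0 0 0 0 0.5'
python3 -m jog '0 0 0.01 0 0 0 0.5;0 0 0 0 0 0 0.5'
python3 -m jog '0 0 0.01 0 0 0 0.5;0 0 0 0 0 0 0.5'
```

```text
time: 9.2
tool_pos: [453.7, 315.4, 195.5]
tcp_rot: [-180.0, 0.0, 90.0]
ft_force: [0.9, -1.1, 0.3]
finger_gap: 27.5
grip_force: 19.8
time: 9.45
tool_pos: [453.8, 315.5, 194.8]
tcp_rot: [180.0, -0.0, 90.0]
ft_force: [0.5, -0.2, -0.0]
finger_gap: 27.7
grip_force: 19.8
time: 9.7
tool_pos: [453.9, 315.5, 194.7]
tcp_rot: [180.0, -0.0, 90.0]
ft_force: [-4.5, -2.1, 10.3]
finger_gap: 27.1
grip_force: 20.6
```

Touched down (10 N). Release, then lift.

```bash

python3 -m jog '0 0 -0.005 0 0 0 0.3;0 0 0 0 0 0 0.1;0 0 0 0 0 0 -0.3;0 0 0 0 0 0 -1;0 0 0 0 0 0 -1'
python3 -m jog '0 0 0 0 0 0 -1;0 0 0 0 0 0 -1;0 0 -0.2 0 0 0 -1;0 0 -0.4 0 0 0 -1;0 0 -0.4 0 0 0 -1'
python3 -m jog '0 0 -0.4 0 0 0 -1;0 0 -0.4 0 0 0 -1; 0 0 0 0 0 0 -1'
python3 - <<'E'
from bench import *
import cv2,numpy as np
d=snapshot("wrist");e=snapshot("scene");np.savez("w3.npz",**d);np.savez("s3.npz",**e)
im=np.hstack([d["img"][180:420,130:430],cv2.resize(e["img"][110:190,310:410],(300,240))]);cv2.imwrite("pics/w3.png",im[:,:,::-1]);print(sense()["tool_pos"])
E
```

```text
time: 10.32
tool_pos: [453.7, 315.4, 194.1]
tcp_rot: [-180.0, 0.0, 90.0]
ft_force: [-0.1, -0.7, 0.0]
finger_gap: 85.4
grip_force: 0.0
time: 10.95
tool_pos: [453.8, 315.4, 296.7]
tcp_rot: [180.0, -0.0, 90.0]
ft_force: [0.6, 0.6, 1.0]
finger_gap: 85.5
grip_force: 0.0
time: 11.32
tool_pos: [454.8, 316.0, 380.6]
tcp_rot: [179.5, -0.3, 90.0]
ft_force: [0.5, -0.2, 0.5]
finger_gap: 85.3
grip_force: 0.0
[453.7923577  315.45503139 375.62273719]
```

View pics/w3.png

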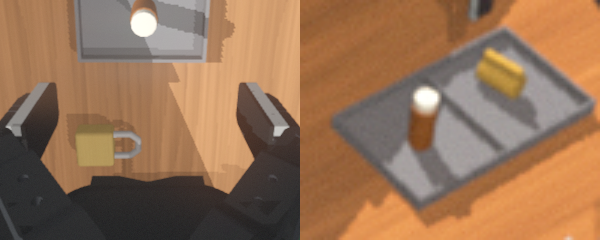

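The vial stands upright and released in the compartment. Now to the handle.

```bash

python3 -m jog '-0.36 0.08 0 0 0 0 -1;-0.36 0.08 0 0 0 0 -1;-0.36 0.08 0 0 0 0 -1;-0.36 0.08 0 0 0 0 -1;-0.36 0.08 0 0 0 0 -1' 50
python3 -m jog '-0.36 0.08 0 0 0 0 -1;-0.36 0.08 0 0 0 0 -1;-0.36 0.06 0 0 0 0 -1;0 0 0.4 0 0 0 -1;0 0 0.4 0 0 0 -1'
python3 -m jog '0 0 0.18 0 0 0 -1;0 0 0 0 0 0 -1'
```

```text
time: 12.05
tool_pos: [493.3, 134.2, 372.7]
tcp_rot: [-179.8, 0.0, 90.0]
ft_force: [1.1, 0.8, -0.4]
finger_gap: 85.2
grip_force: 0.0
time: 12.68
tool_pos: [515.3, 26.7, 292.4]
tcp_rot: [-179.9, -0.0, 89.9]
ft_force: [0.2, -0.7, 0.7]
finger_gap: 85.4
grip_force: 0.0
time: 12.92
tool_pos: [514.8, 27.6, 274.4]
tcp_rot: [-179.8, -0.0, 90.0]
ft_force: [-0.4, 0.5, 0.7]
finger_gap: 85.3
grip_force: 0.0
```

```bash

python3 -m jog '0 0 0 0 0 0 0;0 0 0 0 0 0 0.5;0 0 0 0 0 0 0.8;0 0 0 0 0 0 1;0 0 0 0 0 0 1' 50
python3 -m jog '0 0 0 0 0 0 1;0 0 0 0 0 0 1'
python3 - <<'E'
import numpy as np
h=np.array([668.7,130]);p0=None
for a in np.arange(0,.95,.07):
    p=h+153*np.array([-np.cos(a),np.sin(a)])-8*np.array([np.sin(a),np.cos(a)])
    if p0 is not None: print(round(a,2),p.round(1),(p-p0).round(1))
    p0=p
E
```

```text
time: 13.55
tool_pos: [515.1, 27.5, 276.8]
tcp_rot: [-179.9, 0.0, 90.0]
ft_force: [-9.6, 0.6, 9.6]
finger_gap: 10.5
grip_force: 48.9
time: 13.8
tool_pos: [515.1, 27.5, 276.8]
tcp_rot: [-179.9, 0.0, 90.0]
ft_force: [-9.0, 0.5, 10.8]
finger_gap: 10.4
grip_force: 48.9
0.07 [515.5 132.7] [-0.2 10.7]
0.14 [516.1 143.4] [ 0.6 10.7]
0.21 [517.4 154.1] [ 1.3 10.6]
0.28 [519.4 164.6] [ 2.1 10.5]
0.35 [522.2 174.9] [ 2.8 10.4]
0.42 [525.7 185.1] [ 3.5 10.1]
0.49 [529.9 194.9] [4.2 9.9]
0.56 [534.8 204.5] [4.9 9.5]
0.63 [540.4 213.7] [5.5 9.2]
0.7 [546.5 222.4] [6.2 8.8]
0.77 [553.3 230.8] [6.8 8.3]
0.84 [560.6 238.6] [7.3 7.8]
0.91 [568.5 245.9] [7.9 7.3]
```

Rod gripped. Swing up along the arc.

```bash

python3 -m jog '0 0 -0.107 0 0 0 1;0 0.006 -0.107 0 0 0 1;0 0.013 -0.106 0 0 0 1;0 0.021 -0.105 0 0 0 1;0 0 0 0 0 0 1'
python3 -m jog '0 0.028 -0.104 0 0 0 1;0 0.035 -0.101 0 0 0 1;0 0.042 -0.099 0 0 0 1;0 0.049 -0.095 0 0 0 1;0 0 0 0 0 0 1'
```

```text
time: 14.42
tool_pos: [518.8, 27.4, 319.0]
tcp_rot: [-179.8, 0.0, 90.0]
ft_force: [-10.5, -0.4, -1.4]
finger_gap: 10.4
grip_force: 48.9
time: 15.05
tool_pos: [533.6, 27.4, 359.6]
tcp_rot: [-179.6, 0.0, 90.0]
ft_force: [-22.0, 0.2, 9.2]
finger_gap: 10.0
grip_force: 49.0
```

```bash

python3 -m jog '0 0.035 -0.092 0 0 0 1;0 0.052 -0.088 0 0 0 1;0 0.058 -0.083 0 0 0 1;0 0 0 0 0 0 1'
python3 -m jog '0 0.065 -0.078 0 0 0 1;0 0 0 0 0 0 1;0 0 0 0 0 0 1'
python3 - <<'E'
from bench import *
import cv2,numpy as np
d=snapshot("top");e=snapshot("scene");np.savez("t4.npz",**d);np.savez("s4.npz",**e)
a=cv2.resize(d["img"][135:235,240:350],None,fx=3.6,fy=3.6,interpolation=cv2.INTER_CUBIC);b=cv2.resize(e["img"][160:280,200:320],(400,400),interpolation=cv2.INTER_CUBIC)
c=np.zeros((400,796,3),np.uint8);c[:360,:396]=a;c[:,396:]=b
cv2.imwrite("pics/c4.png",c[:,:,::-1])
E
```

```text
time: 15.55
tool_pos: [549.7, 27.2, 386.9]
tcp_rot: [180.0, 0.0, 90.0]
ft_force: [-9.3, -1.2, 4.1]
finger_gap: 10.4
grip_force: 49.3
time: 15.92
tool_pos: [556.0, 27.2, 394.2]
tcp_rot: [180.0, 0.0, 90.0]
ft_force: [-8.6, -1.7, 4.5]
finger_gap: 10.2
grip_force: 49.2
```

View pics/c4.png

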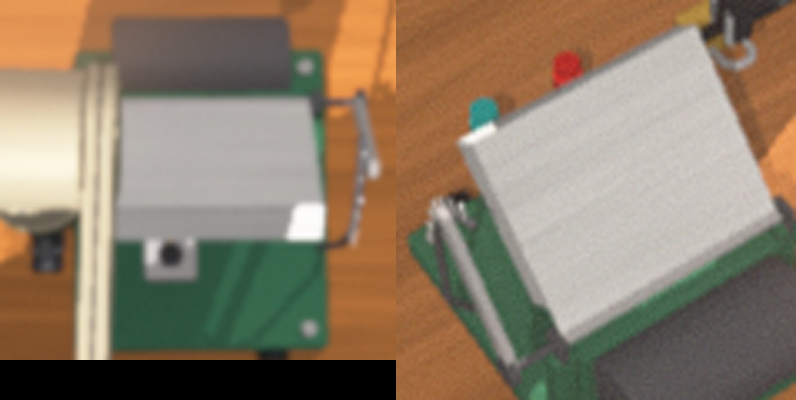

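The guard is up at about 0.82 rad by arm geometry. I'll zoom in on the pointer and the guard's near edge to compare their slopes.

```bash
python3 - <<'E'
import numpy as np,cv2
e=np.load("s4.npz")["img"];d=np.load("t4.npz")["img"]
b=cv2.resize(e[195:275,200:260],None,fx=7,fy=7,interpolation=cv2.INTER_CUBIC)  #420x560
a=cv2.resize(d[155:209,320:350],None,fx=10,fy=10,interpolation=cv2.INTER_CUBIC) #300x540
c=np.zeros((560,720,3),np.uint8);c[:,:420]=b;c[:540,420:]=a;cv2.imwrite("pics/z.png",c[:,:,::-1])
E
```

```text
(no output)
```

View pics/z.png

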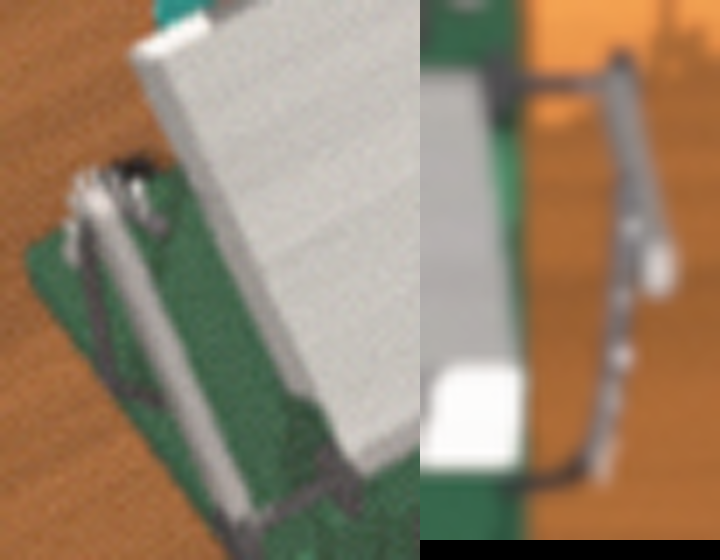

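Scene zoom: pointer centreline from (240,520) to about (98,195), guard plate ridge from (357,472) to (165,60). Top zoom: pointer from (617,80) to (662,255).

```bash
python3 - <<'E'
from h import *
np.set_printoptions(precision=1,suppress=True)
t=np.load("t4.npz");s=np.load("s4.npz")
S=lambda p:(200+(p[0]+.5)/7-.5,195+(p[1]+.5)/7-.5)
T=lambda p:(320+(p[0]-420+.5)/10-.5,155+(p[1]+.5)/10-.5)
yw=np.radians(-.8);ey=np.array([-np.sin(yw),np.cos(yw),0]);ex=np.array([np.cos(yw),np.sin(yw),0])
c0=np.array([594.2,-105.5,0])@ey
def ang(d,a,b,off):
    A=onplane(d,*a,ey,c0+off);B=onplane(d,*b,ey,c0+off);v=B-A
    return A,B,np.linalg.norm(v),round(np.arctan2(v[2],-(v@ex)),3)
print("ptr scene centre",ang(s,S((240,520)),S((98,195)),-143)); print("ptr scene right edge",ang(s,S((252,515)),S((113,190)),-143));print("left",ang(s,S((225,525)),S((88,215)),-147))
print("guard scene",ang(s,S((357,472)),S((165,60)),-100))
print("ptr top",ang(t,T((617,80)),T((662,255)),-145)); print("guard top",ang(t,T((485,68)),T((520,363)),-100))
# ridge and pointer, colour-independent: bright line fit of the pointer in the scene image
E
```

```text
ptr scene centre (array([ 654.6, -249.4,  122.8]), array([ 577.7, -248.3,  231.5]), np.float64(133.12279347263737), np.float64(0.954))
ptr scene right edge (array([ 665.3, -249.5,  140.8]), array([ 591.7, -248.5,  250.1]), np.float64(131.7481205432923), np.float64(0.978))
left (array([ 650. , -253.3,  117. ]), array([ 575.3, -252.3,  220.3]), np.float64(127.52221254753104), np.float64(0.944))
guard scene (array([ 665.5, -206.5,  128.9]), array([ 554. , -204.9,  249.4]), np.float64(164.2419640669507), np.float64(0.824))
ptr top (array([ 666.6, -251.5,  137.5]), array([ 589.9, -250.5,  248.2]), np.float64(134.73816759474934), np.float64(0.964))
guard top (array([ 669.4, -206.6,  148. ]), array([ 556., -205.,  255.]), np.float64(155.85486805898714), np.float64(0.757))
```

The pointer readings differ (0.86–0.96), so I'll fit its centreline numerically against the green background.

```bash
python3 - <<'E'
from h import *
np.set_printoptions(precision=2,suppress=True)
s=np.load("s4.npz");im=s["img"].astype(float)
yw=np.radians(-.8);ey=np.array([-np.sin(yw),np.cos(yw),0]);ex=np.array([np.cos(yw),np.sin(yw),0]);c0=np.array([594.2,-105.5,0])@ey
def ang(L,off):
    f=lambda v:onplane(s,np.polyval(L,v),v,ey,c0+off)
    d=f(228)-f(264);return round(np.arctan2(d[2],-(d@ex)),3)
rc,lc,gc=[],[],[];vs=np.arange(228,265)
for v in vs:
    u0=214+(v-224)*.4375; us=np.arange(int(u0)-4,int(u0)+6)
    r=im[v,us,0];k=np.argmax(np.convolve(r,[1,1,1],"same")[1:-1])+1
    w=np.clip(r-110,0,None)*(abs(np.arange(len(us))-k)<3);rc.append((us*w).sum()/w.sum())
    # subpixel edges: half level crossing
    pk=r[k]; 
    j=k
    while j<len(us)-1 and r[j]>.5*(pk+r[-1]): j+=1
    lc.append(us[j]-( .5*(pk+r[-1])-r[j])/(r[j-1]-r[j]+1e-9))
L=np.polyfit(vs,rc,1);res=np.array(rc)-np.polyval(L,vs);ok=abs(res)<.7;L=np.polyfit(vs[ok],np.array(rc)[ok],1)
print("centre",L,ok.sum(),np.std(res),ang(L,-143),ang(L,-147))
R=np.polyfit(vs,lc,1);res=np.array(lc)-np.polyval(R,vs);ok=abs(res)<.8;R=np.polyfit(vs[ok],np.array(lc)[ok],1);print("right",R,ok.sum(),np.std(res),ang(R,-143))
# guard ridge: strongest horizontal gradient near expected line
gv=np.arange(207,258);gr=im.mean(2);gr=cv2.GaussianBlur(gr,(3,3),.8)
for v in gv:
    u0=223.2+(v-203.2)*.463;us=np.arange(int(u0)-2,int(u0)+4);g=np.clip(gr[v,us+1]-gr[v,us-1],0,None);gc.append((us*g).sum()/g.sum())
L=np.polyfit(gv,gc,1);print("guard",L,np.std(np.array(gc)-np.polyval(L,gv)),ang(L,-100))
E
```

```text
centre [  0.45 113.03] 37 0.11017797041170074 0.907 0.907
right [  0.45 115.03] 37 0.11311360658220122 0.898
guard [  0.47 127.35] 0.18354971402057838 0.82
```

Guard is at 0.82 and the pointer fits at about 0.90, so raise the guard 0.075 rad more and re-measure both lines.

```bash

python3 -m jog '0 0.04 -0.042 0 0 0 1;0 0.042 -0.04 0 0 0 1;0 0 0 0 0 0 1;0 0 0 0 0 0 1'
python3 - <<'E'
from bench import *
from h import *
p=sense()["tool_pos"]-[0,0,155];v=p-[668.7,0,130];print("arm angle",np.arctan2(v[2],-v[0])+.052)
S=[snapshot("scene") for _ in range(4)];t=snapshot("top");np.savez("s5.npz",**S[0])
s=S[0];im=np.mean([q["img"].astype(float) for q in S],0)
yw=np.radians(-.8);ey=np.array([-np.sin(yw),np.cos(yw),0]);ex=np.array([np.cos(yw),np.sin(yw),0]);c0=np.array([594.2,-105.5,0])@ey
def ang(L,off,v0,v1):
    f=lambda v:onplane(s,np.polyval(L,v),v,ey,c0+off)
    d=f(v0)-f(v1);return round(np.arctan2(d[2],-(d@ex)),3)
rc=[];vs=np.arange(228,265)
for v in vs:
    u0=113.03+.45*v;us=np.arange(int(u0)-4,int(u0)+6);r=im[v,us,0];k=np.argmax(np.convolve(r,[1,1,1],"same")[1:-1])+1
    w=np.clip(r-110,0,None)*(abs(np.arange(len(us))-k)<3);rc.append((us*w).sum()/w.sum())
print("ptr",ang(np.polyfit(vs,rc,1),-145,228,264))
# guard ridge from hinge corner; search slope by following the strongest gradient upward
gr=cv2.GaussianBlur(im.mean(2).astype(np.float32),(3,3),.8);gv=np.arange(255,206,-1);gc=[];u=127.35+.47*255
for v in gv:
    us=np.arange(int(round(u))-2,int(round(u))+4);g=np.clip(gr[v,us+1]-gr[v,us-1],0,None);x=(us*g).sum()/g.sum();gc.append(x)
    u=x-.46 if len(gc)<8 else np.polyval(np.polyfit(gv[:len(gc)],gc,1),v-1)
L=np.polyfit(gv,gc,1);print("guard",L,np.std(np.array(gc)-np.polyval(L,gv)),ang(L,-100,207,255))
a=cv2.resize(s["img"][190:275,200:265],None,fx=6,fy=6,interpolation=cv2.INTER_CUBIC);b=cv2.resize(s["img"][110:190,310:410],(400,320),interpolation=cv2.INTER_CUBIC)
c=np.zeros((510,790,3),np.uint8);c[:,:390]=a;c[:320,390:]=b;cv2.imwrite("pics/f.png",c[:,:,::-1])
E
```

```text
time: 16.52
tool_pos: [564.1, 27.1, 402.5]
tcp_rot: [-180.0, 0.0, 90.0]
ft_force: [-8.4, -1.8, 4.5]
finger_gap: 9.9
grip_force: 49.4
arm angle 0.8953930020451455
ptr 0.903
guard [  0.44204496 133.83476153] 0.23347014978621258 0.897
```

View pics/f.png

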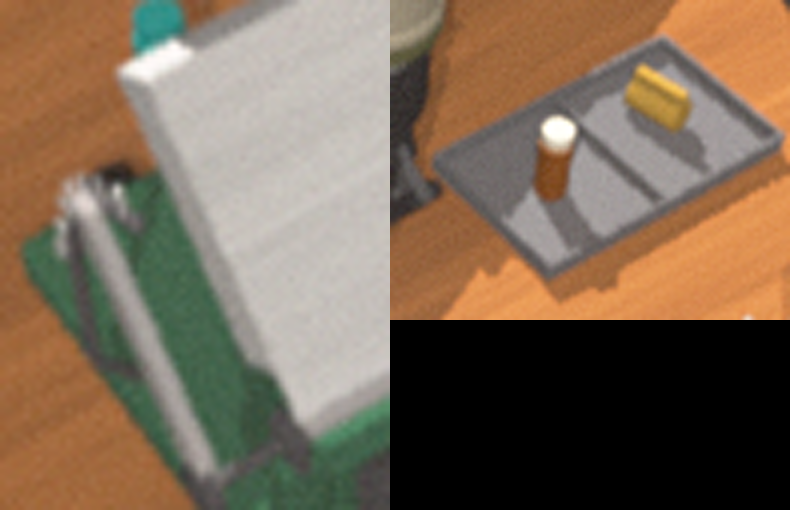

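The guard ridge, from (310,435) to (150,75), is parallel to the pointer, from (210,475) to (80,195): 0.897 against 0.903 rad. The vial stands upright in the tray. I'll hold briefly and hand in.

```bash
python3 -m jog '0 0 0 0 0 0 1;0 0 0 0 0 0 1;0 0 0 0 0 0 1;0 0 0 0 0 0 1;0 0 0 0 0 0 1' && python3 -c "
from bench import *
print(hand_in())"
```

```text
time: 17.4
tool_pos: [564.0, 27.1, 402.5]
tcp_rot: [-180.0, 0.0, 90.0]
ft_force: [-8.9, -1.6, 4.4]
finger_gap: 10.0
grip_force: 49.3
the job is handed in; nothing more can be done
None
```

I handed the job in at about 17 s (no verdict was returned): the vial stands upright and released in the tray's empty compartment, and the gripper is holding the guard still at about 0.90 rad, within 0.01 rad of the pointer by my camera measurement.

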